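Sort the left- and right-hand calendar-stand feet

ROBOT

A 7-joint arm with a two-finger parallel gripper is mounted at the origin on the work surface. World frame = base frame: x ahead of the robot, y to its left, z up, the work surface at z = 0. Lengths are in m, angles in rad, forces in N, time in s.
With the tool pointing down it reaches from about 0.4 to 0.85 m from the base axis. Payload 4.5 kg.
Tool frame: the origin (TCP) lies where the fingers leave the gripper's body, on its centre line; the fingertips stand 64 mm ahead of it and the grasp point (between the pads) lies 45 mm ahead of it; z points along the fingers, y is the direction in which the jaws open and shut (so a half turn about z gives the same grasp; the last joint's range is limited). The gripper opens to 88 mm and grips with 3 to 60 N. Pads are 18 mm wide; open, the fingers measure 123 mm over their backs; the gripper's body (75 mm by 187 mm) begins 45 mm behind the grasp point.
Start: joints at [1.271, 0.689, -0.195, 1.565, 0.157, 0.902, -0.215], TCP at [0.205, -0.591, 0.303] pointing down, gripper open.
Joint ranges: [-3.01, 3.01], [-0.46, 2.08], [-1.47, 1.51], [0.13, 2.56], [-1, 4.14], [0.04, 2.09], [-2.66, 2.66]. Speed limits (rad/s): [2.57, 2.57, 3.14, 3.14, 3.14, 3.14, 3.14].

INTERFACE

Orientations are given as a unit quaternion [x, y, z, w].
In Python, from plant import monitor, snapshot, workorder, finder gives the robot as it stands.
- The arm moves only by the tool carry_out, never from a script. Its argument "motion" is one flat list of numbers, 6 for each row, row after row: the shift along the tool's x, y, z in cm, then the turn, a rotation vector about the tool's x, y, z in rad. In form: [x, y, z, rx, ry, rz, x, y, z, rx, ry, rz, ...]. A call has 1 to 8 rows; each row shifts and turns the commanded pose from where the row before left it, along the tool's axes as they then stand; what a row does not reach is not made up. A row lasts 1/8 s, in which the tool goes at most 62.5 mm and 10.7 degrees, less where a joint would pass 70% of its speed; a pose out of reach is approached as far as the arm can. A call with a gripper value outside its range is refused whole. "hand" is the finger opening in cm, from 0 to 8.81, set as the call begins (left out, the last holds). The fingers move at their own pace and stop on an object; "grip_force" is the grip in N (left out, the last holds). Time passes only in rows, so rows that do not move let the fingers close. It gives the time, the measured TCP pose, the force and the opening at its end, in the units of the state.
- monitor.get_state(): the state, without advancing time (a new reading comes with each control period).
- snapshot(name): name is "scene" or "top" or "wrist"; returns a dict with "frame" (384x512x3 uint8, red, green, blue), "range_z" (384x512 float32, m along the optical axis (not along the pixel's ray), 0 where there is no reading), "fx", "fy", "cx", "cy" (pixels), "D" ([k1, k2, p1, p2, k3] as OpenCV has them; the pictures are not rectified), "rvec" (rotation vector, rad) and "tvec" (3), from world to camera coordinates, as OpenCV has them; the wrist camera has in their place "hand_eye" (4x4, takes a point from camera to tool coordinates, whose origin is the TCP and whose axes are the flange's). Camera axes: x right, y down, z forward; pixel columns grow to the right and rows downward; lengths in m; the calibration is good to about 2 mm. A picture is of the moment at which its call begins: read the wrist's pose just before it.
- workorder.finish_job(): hands the job in, once; it reports no verdict.
Trained networks look in a picture, given as the dict that the camera call returned (one of the last four; its "shot" number tells which), for a name from the list of things; names that differ only in an ending like _2 or _b are one class to them, and where a whole thing is asked for, a point or a joint stands for the part that bears it (a point fixed in the world has none). Each returns a list of dicts, best first, with "p" (0 to 1); they miss things now and then, are a little off and sometimes report something else, mostly with a low value. They report only what shows in the picture. A call takes as long as a camera call.
- finder.masks_of(picture, thing): "pixels" (384x512 bool, what is visible of it) and "extent" ([left, top, right, bottom] in pixels, round what is visible of it).
The state is a dict: "clock": time; "q": joint angles; "qd": joint speeds; "joint_torque": joint torques, N m; "tool_pos": TCP position; "eef_rot": TCP orientation; "contact_force": force on the tool from outside, world axes, zero at the start; "moment": the same for the moment, N m; "opening": opening from 0.0 (shut) to 1.0 (fully open).
Only numpy, scipy, OpenCV 4.12 (cv2) and the standard library are available. Lean on these libraries where they do the work, as an engineer would, in place of code of your own. Each camera call takes 0.05 s, during which the arm holds its last target. There are 200 camera calls.

TASK

Sort the blue-and-white calendar-stand feet: left-hand ones belong in the yellow tray, right-hand ones in the green tray. Two lie loose on the cardboard and each tray has one foot of the wrong hand in it; put all four flat into the free places of their own trays, the same way round as the feet that belong there. Do not shift the feet that are already in the correct tray, nor the glue bottle, tape dispenser, water bottle and mug.

Things in the scene. Friction and masses are not known exactly. Their poses are not given: they have to be found in the camera images.
- left_a: Blue-and-white stand foot, left-hand (rib up, end plate away from you: the toe is on the left, +y), loose on the mat, rib up. 130 (x) x 50 (y) x 48 mm, origin under the middle of the outline, z up. White base plate 6 thick: leg y -25 to 6 all along x, toe to y +25 only at x 25 to 65, so a strip beside the leg is empty.
- left_a_end (a point): Middle of the top edge of left_a's end plate: x 62.5, y 0, z 48 mm in the foot. In every foot: blue end plate 5 thick, 50 wide, 48 tall at the +x end; blue upright rib 10 thick along y = 0, 48 tall from x -25 to 60 (pinch it across from above), 24 tall from x -55 to -25; about 0.14 kg, balanced near x = 13.
- left_b: Blue-and-white stand foot, left-hand (rib up, end plate away from you: the toe is on the left, +y), at first in one of the places of the wrong (green) tray, rib up. Shape and frame as left_a.
- left_b_end (a point): Middle of the top edge of left_b's end plate: x 62.5, y 0, z 48 mm in the foot.
- right_a: Blue-and-white stand foot, right-hand (rib up, end plate away from you: the toe is on the right, -y), loose on the mat, rib up. 130 (x) x 50 (y) x 48 mm, origin under the middle of the outline, z up. White base plate 6 thick: leg y -6 to 25 all along x, toe to y -25 only at x 25 to 65; else the mirror image of left_a.
- right_a_end (a point): Middle of the top edge of right_a's end plate: x 62.5, y 0, z 48 mm in the foot.
- right_b: Blue-and-white stand foot, right-hand (rib up, end plate away from you: the toe is on the right, -y), at first in one of the places of the wrong (yellow) tray, rib up. Shape and frame as right_a.
- right_b_end (a point): Middle of the top edge of right_b's end plate: x 62.5, y 0, z 48 mm in the foot.
- kept_left_1: A left-hand foot (as left_a) already in its own tray; must stay as it is. Its x points along its tray's +y.
- kept_left_2: A left-hand foot (as left_a) already in its own tray; must stay as it is. Its x points along its tray's +y.
- kept_right_1: A right-hand foot (as right_a) already in its own tray; must stay as it is. Its x points along its tray's +y.
- kept_right_2: A right-hand foot (as right_a) already in its own tray; must stay as it is. Its x points along its tray's +y.
- tray_left: Low yellow tray for left-hand feet, fixed, 238 (x) x 150 (y) mm, origin under its centre. Floor and walls 4 thick, rim 18 high. Four places side by side at x -82.5, -27.5, 27.5, 82.5, y 0; no dividers, 5 mm between feet. Feet lie along tray y, end plate to +y. At first two places hold correctly sorted feet, one a wrong one, and x 27.5 is empty.
- tray_right: Low green tray for right-hand feet, fixed, 238 (x) x 150 (y) mm, origin under its centre. Floor and walls 4 thick, rim 18 high. Four places side by side at x -82.5, -27.5, 27.5, 82.5, y 0; no dividers, 5 mm between feet. Feet lie along tray y, end plate to +y. At first two places hold correctly sorted feet, one a wrong one, and x 27.5 is empty.
- glue: Bystander: yellow glue bottle with black nozzle, standing, 50 mm across, 145 mm tall. Origin at the centre of its underside; leave it alone.
- dispenser: Bystander: orange tape dispenser, 105 x 48 x 60 mm (long along its x). Origin at the centre of its underside; leave it alone.
- water: Bystander: clear water bottle with green cap, standing, 68 mm across, 210 mm tall. Origin at the centre of its underside; leave it alone.
- mug: Bystander: white mug, 80 mm across plus a handle at its +y, 95 mm tall. Origin at the centre of its underside; leave it alone.

How it is judged:
At the end, for the whole second after the job is handed in: Left-hand feet in the yellow tray, right-hand in the green: within 12 mm of its middle line and 95 mm along it, on its floor to 3 mm, tilt < 0.05, yaw within 0.12 rad, end plate to tray +y, at rest. Feet already correct moved < 10 mm, tilt < 0.05; bystanders < 20 mm, tilt < 0.15 rad (x of left_a in the frame of tray_left between -0.095 and 0.095 m and y of left_a in the frame of tray_left between -0.012 and 0.012 m and z of each of left_a, left_b in the frame of tray_left below 0.007 m and angle between each of left_a, left_b, right_a, right_b, kept_left_1, kept_left_2, kept_right_1, kept_right_2's own z axis and vertical below 0.05 rad and angle between the x axis of each of left_a, left_b and the y axis of tray_left, either way round below 0.12 rad and y of each of left_a_end, left_b_end in the frame of tray_left above 0.045 m and linear speed of each of left_a, left_b, right_a, right_b below 0.02 m/s and angular speed of each of left_a, left_b, right_a, right_b below 0.2 rad/s and x of left_b in the frame of tray_left between -0.095 and 0.095 m and y of left_b in the frame of tray_left between -0.012 and 0.012 m and x of right_a in the frame of tray_right between -0.095 and 0.095 m and y of right_a in the frame of tray_right between -0.012 and 0.012 m and z of each of right_a, right_b in the frame of tray_right below 0.007 m and angle between the x axis of each of right_a, right_b and the y axis of tray_right, either way round below 0.12 rad and y of each of right_a_end, right_b_end in the frame of tray_right above 0.045 m and x of right_b in the frame of tray_right between -0.095 and 0.095 m and y of right_b in the frame of tray_right between -0.012 and 0.012 m and distance of each of kept_left_1, kept_left_2, kept_right_1, kept_right_2 from where it was at the start of the episode below 0.01 m and distance of each of glue, dispenser, water, mug from where it was at the start of the episode below 0.02 m and angle between each of glue, dispenser, water, mug's own z axis and vertical below 0.15 rad); the robot touches nothing.
It fails at once if a foot that was already in its correct tray is shifted by more than 10 mm or tipped (distance of any of kept_left_1, kept_left_2, kept_right_1, kept_right_2 from where it was at the start of the episode above 0.01 m or angle between any of kept_left_1, kept_left_2, kept_right_1, kept_right_2's own z axis and vertical above 0.2 rad).
It fails at once if the glue bottle, tape dispenser, water bottle or mug is shifted by more than 20 mm or tipped (distance of any of glue, dispenser, water, mug from where it was at the start of the episode above 0.02 m or angle between any of glue, dispenser, water, mug's own z axis and vertical above 0.3 rad).
It also fails if it takes over 72 s, if anything falls off the work surface, if the arm or the gripper's body presses on something with over 40 N, if the wrist force passes 120 N, or if a joint passes its speed limit or range.

## Working session

There is one attempt and no reset: what is moved stays moved. The work goes in short steps, Python scripts to look and compute and a tool call to move; the robot and the scene stay as the last step left them, time stands still between calls to the robot, and variables do not carry over. Pictures are saved under pics/ and viewed, about 8 in all and at most 12, crops included, and the job is handed in when it is done.

Besides the shell and the picture viewer there is one more tool, called after ">>>" as a command line: name --argument value ..., lists and objects as JSON in quotes. carry_out: Moves the arm, as the interface text tells. Its arguments: {"type":"object","properties":{"motion":{"type":"array"},"hand":{"type":"number"},"grip_force":{"type":"number"}},"required":["motion"]}

```bash
ls; mkdir -p pics; cat > h.py <<'E'
import numpy as np, cv2
from scipy.spatial.transform import Rotation as R
from plant import monitor, snapshot, workorder, finder
def cloud(s):
    h,w=s["range_z"].shape
    K=np.array([[s["fx"],0,s["cx"]],[0,s["fy"],s["cy"]],[0,0,1.]])
    u,v=np.meshgrid(np.arange(w),np.arange(h))
    n=cv2.undistortPoints(np.stack([u,v],-1).reshape(-1,1,2).astype(float),K,np.array(s["D"],float)).reshape(h,w,2)
    z=s["range_z"]
    P=np.dstack([n*z[...,None],z])
    if "hand_eye" in s:
        st=s["st"]; H=np.array(s["hand_eye"])
        P=P@H[:3,:3].T+H[:3,3]
        P=P@R.from_quat(st["eef_rot"]).as_matrix().T+np.array(st["tool_pos"])
    else:
        M=cv2.Rodrigues(np.array(s["rvec"],float))[0]
        P=(P-np.array(s["tvec"]).ravel())@M
    P[z==0]=np.nan
    return P
def snap(n):
    st=monitor.get_state(); s=snapshot(n); s["st"]=st; return s
def save(s,name,scale=1.5):
    cv2.imwrite("pics/"+name,cv2.resize(s["frame"][...,::-1],None,fx=scale,fy=scale))
E
python3 - <<'E'
from h import *
print(monitor.get_state())
for n in ("top","scene"):
    s=snap(n); save(s,n+"0.png"); np.save(n+"_P.npy",cloud(s)); np.save(n+"_F.npy",s["frame"])
    for t in ("left_a","right_a","tray_left","tray_right","glue","dispenser","water","mug"):
        P=cloud(s)
        for d in finder.masks_of(s,t)[:6]:
            p=P[d["pixels"]]; 
            print(n,t,round(d["p"],2),np.round(d["extent"]),np.round(np.nanmedian(p,0),3),np.round(np.nanmax(p[:,2]),3),d["pixels"].sum())
E
```

```text
pics
{'clock': 0.0, 'q': array([ 1.2707927 ,  0.68998309, -0.19450446,  1.5663101 ,  0.15729311,
        0.90247625, -0.21510632]), 'qd': array([ 4.94530349e-04, -9.83359851e-04, -8.99348714e-05,  1.63107336e-03,
       -9.62711757e-04,  6.35210126e-04, -1.16005278e-03]), 'joint_torque': array([ 1.66017999e-04, -5.27568305e+01, -1.26660537e+00, -1.53429508e+01,
       -5.25419740e-02,  6.42418177e-03,  1.45852537e-04]), 'tool_pos': array([ 0.20457162, -0.59004795,  0.30191927]), 'eef_rot': array([ 9.86098627e-01,  1.66158655e-01, -2.10203093e-04, -8.68406342e-04]), 'contact_force': array([-0.23459775, -0.40273894,  0.97147694]), 'moment': array([-0.00547132,  0.031763  ,  0.00275317]), 'opening': 0.9943140148049}
top left_a 0.72 [276. 230. 322. 258.] [ 0.478 -0.094  0.008] 0.055 522
top left_a 0.68 [341. 221. 380. 239.] [ 0.525 -0.279  0.013] 0.058 500
top right_a 0.77 [150. 228. 195. 247.] [0.498 0.312 0.012] 0.06 585
top right_a 0.72 [214. 242. 260. 254.] [0.46  0.098 0.008] 0.057 545
top tray_left 0.71 [149. 190. 199. 264.] [0.548 0.281 0.005] 0.052 2092
top tray_left 0.55 [215. 2
[... 557 characters left out ...]
58 [308. 134. 354. 165.] [0.45  0.3   0.026] 0.056 576
scene right_a 0.82 [244. 157. 286. 181.] [0.466 0.097 0.023] 0.052 555
scene right_a 0.77 [312. 148. 354. 170.] [0.504 0.312 0.028] 0.055 516
scene tray_left 0.7 [303. 149. 374. 205.] [0.546 0.266 0.006] 0.053 1229
scene tray_right 0.73 [109. 184. 177. 262.] [ 0.571 -0.316  0.006] 0.057 1485
scene glue 0.8 [286. 182. 304. 226.] [0.67  0.1   0.075] 0.148 587
scene dispenser 0.85 [202. 211. 244. 254.] [ 0.665 -0.103  0.034] 0.064 828
scene water 0.57 [172. 238. 206. 301.] [ 0.816 -0.218  0.128] 0.215 1536
scene water 0.38 [310. 150. 355. 168.] [0.504 0.311 0.027] 0.055 525
scene mug 0.85 [316. 216. 365. 263.] [0.786 0.172 0.058] 0.101 1358
```

```bash
python3 - <<'E'
import numpy as np,cv2
f=np.load("top_F.npy")[100:280,130:410]
cv2.imwrite("pics/topc.png",cv2.resize(f[...,::-1],None,fx=2.85,fy=2.85,interpolation=cv2.INTER_CUBIC))
# ortho height map from both clouds
P=np.concatenate([np.load(n+"_P.npy").reshape(-1,3) for n in("top",)])
E
```

```text
(no output)
```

View pics/topc.png

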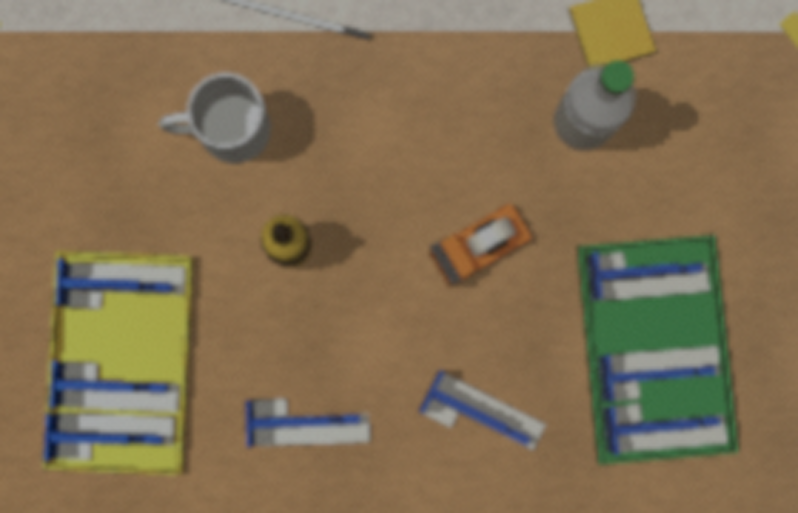

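View pics/scene0.png

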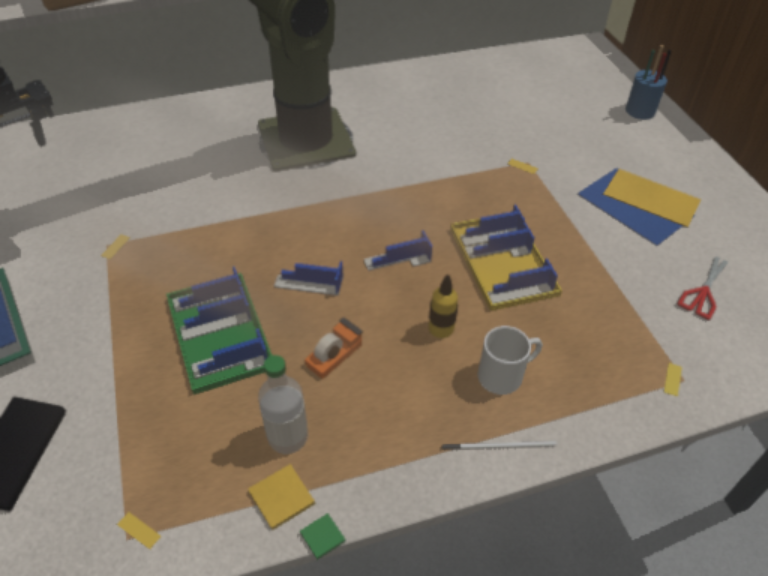

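The top view (up is +x, left is +y) shows every end plate facing +y.

- **Yellow tray:** the feet run left, empty, right (the wrong one, crop row 385), left.
- **Green tray:** the feet run right, empty, left (the wrong one, crop row 375), right.
- **Loose feet:** right_a is at crop (305,422) and left_a is at crop (485,410), rotated.

The scene view agrees. Next I'll bring the wrist camera over the green tray.

```bash
cat >> h.py <<'E'
def yaw(st):
    X=R.from_quat(st["eef_rot"]).as_matrix()[:,0]; return np.arctan2(X[1],X[0])
def plan(tgt,ty,n):
    st=monitor.get_state(); p=np.array(st["tool_pos"]); y=yaw(st); d=(ty-y+np.pi)%(2*np.pi)-np.pi
    print("from",p.round(4),round(y,3)); step=(np.array(tgt)-p)/n
    for i in range(n):
        a=y+d*i/n
        t=[step@[np.cos(a),np.sin(a),0],step@[np.sin(a),-np.cos(a),0],-step[2]]
        print(np.round(np.array(t)*100,2).tolist(),round(-d/n,4))
E
python3 - <<'E'
from h import *
s=snap("wrist"); print(np.round(s["hand_eye"],3),s["fx"])
plan([0.50,-0.30,0.36],np.pi/2,8)
# coarse rib/blue fits from top
P=np.load("top_P.npy");F=np.load("top_F.npy").astype(int)
z=P[...,2]
b=(F[...,2]>F[...,0]+30)&(F[...,2]>F[...,1]+20)&(z>0.035)&(z<0.07)
n,l,st,c=cv2.connectedComponentsWithStats(b.astype(np.uint8))
for i in range(1,n):
    if st[i,4]>15:
        p=P[l==i]; print(st[i,4],p.mean(0).round(3),p[:,:2].min(0).round(3),p[:,:2].max(0).round(3),np.percentile(p[:,2],[10,50,90]).round(3))
E
```

```text
[[-0.001 -0.962 -0.271  0.07 ]
 [ 1.    -0.001  0.    -0.001]
 [-0.001 -0.271  0.962 -0.081]
 [ 0.     0.     0.     1.   ]] 298.57608080259143
from [ 0.2048 -0.5905  0.3028] 0.334
[4.68, -2.22, -0.72] -0.1546
[4.96, -1.48, -0.72] -0.1546
[5.13, -0.69, -0.72] -0.1546
[5.18, 0.1, -0.72] -0.1546
[5.1, 0.9, -0.72] -0.1546
[4.9, 1.68, -0.72] -0.1546
[4.58, 2.41, -0.72] -0.1546
[4.16, 3.09, -0.72] -0.1546
124 [ 0.626 -0.253  0.053] [ 0.603 -0.309] [ 0.645 -0.217] [0.048 0.053 0.057]
117 [0.613 0.316 0.052] [0.594 0.263] [0.637 0.353] [0.049 0.052 0.056]
120 [ 0.517 -0.264  0.052] [ 0.495 -0.32 ] [ 0.536 -0.229] [0.049 0.053 0.056]
117 [0.504 0.319 0.052] [0.485 0.266] [0.527 0.356] [0.048 0.052 0.056]
1487 [ 0.437 -0.698  0.062] [ 0.323 -0.737] [ 0.532 -0.645] [0.059 0.062 0.066]
96 [ 0.483 -0.079  0.048] [ 0.458 -0.124] [ 0.518 -0.038] [0.044 0.048 0.052]
106 [0.465 0.111 0.049] [0.445 0.059] [0.487 0.147] [0.046 0.049 0.052]
127 [ 0.462 -0.268  0.051] [ 0.438 -0.325] [ 0.483 -0.233] [0.045 0.051 0.056]
123 [0.449 0.331 0.051] [0.428 0.271] [0.47  0.362] [0.045 0.052 0.056]
```

>>> carry_out --motion '[4.7, -2.2, -0.7, 0, 0, -0.155, 5.0, -1.5, -0.7, 0, 0, -0.155, 5.1, -0.7, -0.7, 0, 0, -0.155, 5.2, 0.1, -0.7, 0, 0, -0.155, 5.1, 0.9, -0.7, 0, 0, -0.155, 4.9, 1.7, -0.7, 0, 0, -0.155, 4.6, 2.4, -0.7, 0, 0, -0.155, 4.2, 3.1, -0.7, 0, 0, -0.155]' --hand 4

```text
clock: 1.95
tool_pos: [0.5013, -0.2977, 0.3591]
eef_rot: [0.704, 0.71, -0.0, 0.0]
contact_force: [0.9, -0.4, -0.6]
opening: 0.454
```

>>> carry_out --motion '[5, 0, 0, 0, 0, 0, 0, 0, 0, 0, 0, 0, 0, 0, 0, 0, 0, 0]'

```text
clock: 2.33
tool_pos: [0.5, -0.2496, 0.3588]
eef_rot: [0.706, 0.708, -0.001, 0.0]
contact_force: [-0.6, -1.4, -0.2]
opening: 0.453
```

```bash
cat >> h.py <<'E'
from scipy.optimize import minimize
from scipy.spatial import cKDTree
g=np.arange(-.0245,.06,.0015)
TPL=np.array([(x,y) for x in g for y in np.arange(-.005,.0051,.0015)]+[(x,y) for x in (.0605,.062,.0635,.0645) for y in np.arange(-.0245,.025,.0015)])
def feet(P,F,zlo=.036,zhi=.07,minpx=40):
    F=F.astype(int); z=P[...,2]
    b=(F[...,2]>F[...,0]+25)&(F[...,2]>F[...,1]+15)&(z>zlo)&(z<zhi)
    n,l,st,c=cv2.connectedComponentsWithStats(b.astype(np.uint8)); out=[]
    for i in range(1,n):
        if st[i,4]<minpx: continue
        p=P[l==i]; zt=np.median(p[:,2]); p=p[np.abs(p[:,2]-zt)<.008][:,:2]; best=None
        if np.ptp(p,0).max()>.15: continue
        m=p.mean(0); u=np.linalg.svd(p-m,full_matrices=False)[2][0]
        k=cKDTree(p)
        def cost(v):
            c,s=np.cos(v[2]),np.sin(v[2]); T=TPL@np.array([[c,s],[-s,c]])+v[:2]
            return (np.minimum(k.query(T)[0],.01)**2).mean()+(np.minimum(cKDTree(T).query(p)[0],.01)**2).mean()
        for a in (np.arctan2(u[1],u[0]),np.arctan2(-u[1],-u[0])):
            v0=np.array([*(m-.028*np.array([np.cos(a),np.sin(a)])),a])
            r=minimize(lambda w:cost(w*[.01,.01,.1])*1e6,v0/[.01,.01,.1],method="Nelder-Mead",options=dict(initial_simplex=v0/[.01,.01,.1]+np.vstack([np.zeros(3),np.eye(3)])))
            if best is None or r.fun<best[0]: best=(r.fun,r.x*[.01,.01,.1])
        out.append((*best[1],zt,best[0],len(p)))
    return np.array(out)
def tray(P,F,col):
    F=F.astype(int);z=P[...,2]
    m=(F[...,0]>F[...,2]+50)&(F[...,1]>F[...,2]+50) if col=="y" else (F[...,1]>F[...,0]+25)&(F[...,1]>F[...,2]+15)
    m&=(z>.0)&(z<.028); m=m.astype(np.uint8)
    n,l,st,c=cv2.connectedComponentsWithStats(m); i=1+st[1:,4].argmax()
    p=P[l==i]; r=p[p[:,2]>.013]
    print("tray",col,cv2.minAreaRect((r[:,:2]*1000).astype(np.float32)),"rim z",np.median(r[:,2]).round(4),"floor",np.median(p[p[:,2]<.01][:,2]).round(4),len(r))
E
cat > look.py <<'E'
from h import *
import sys
s=snap("wrist"); save(s,sys.argv[1],1.4); P=cloud(s)
np.set_printoptions(suppress=True,precision=4)
print(feet(P,s["frame"]))
for c in sys.argv[2]: tray(P,s["frame"],c)
E
python3 look.py w1.png g
python3 -c "
from h import *
np.set_printoptions(suppress=True,precision=4)
P=np.load('top_P.npy');F=np.load('top_F.npy');print(feet(P,F));tray(P,F,'y');tray(P,F,'g')"
```

```text
[[  0.487   -0.0716  -2.0686   0.0467  17.3216 671.    ]
 [  0.6263  -0.2852   1.6622   0.0507   0.5939 715.    ]
 [  0.5169  -0.2966   1.6548   0.051    0.6775 618.    ]
 [  0.462   -0.3009   1.6509   0.051    0.6304 648.    ]]
tray g ((544.6156616210938, -292.93292236328125), (237.90396118164062, 150.1828155517578), 4.951538562774658) rim z 0.0169 floor 0.0033 1438
[[  0.6281  -0.2837   1.6594   0.0528   2.2727 124.    ]
 [  0.6116   0.2878   1.5535   0.0522   2.4026 120.    ]
 [  0.5189  -0.2949   1.6522   0.0529   2.5489 117.    ]
 [  0.5017   0.291    1.5235   0.0515   2.7397 115.    ]
 [  0.4706  -0.1016   1.1115   0.0483   2.8443 102.    ]
 [  0.4658   0.0829   1.5885   0.0485   2.5724 110.    ]
 [  0.4635  -0.2998   1.6513   0.0513   2.4831 125.    ]
 [  0.4477   0.2959   1.5736   0.0518   3.305  112.    ]]
tray y ((442.495849609375, 712.6409301757812), (189.0186004638672, 99.29472351074219), 46.58686065673828) rim z 0.0137 floor 0.0062 42
tray g ((547.3997802734375, -291.8114318847656), (233.17515563964844, 150.0417022705078), 5.287106990814209) rim z 0.0178 floor 0.0047 228
```

View pics/w1.png

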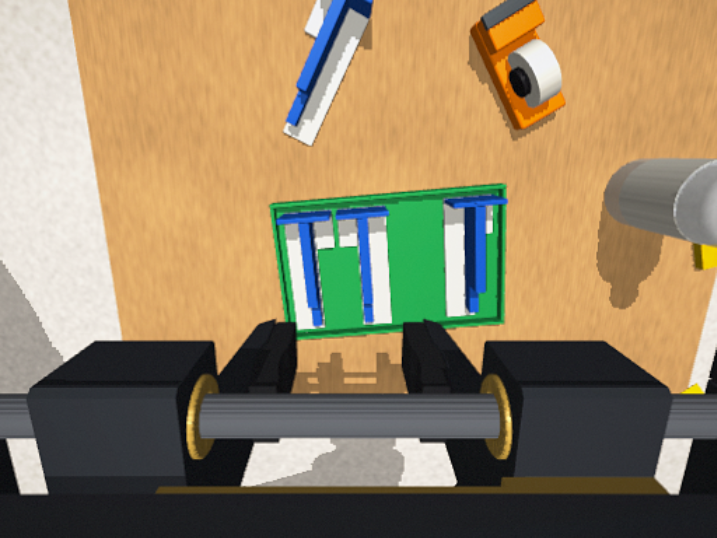

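The wrist view shows the green tray at (272–505, 185–338), with left_b in the middle at (360,265). The rim fit of 237.9×150.2 mm matches the given size, and the foot slots are consistent with it. Next I'll look at the loose feet and the yellow tray.

>>> carry_out --motion '[6, 0, 0, 0, 0, 0, 6, 0, 0, 0, 0, 0, 6, 0, 0, 0, 0, 0, 6, 0, 0, 0, 0, 0, 6, 0, 0, 0, 0, 0, 0, 0, 0, 0, 0, 0, 0, 0, 0, 0, 0, 0]'

```text
clock: 3.25
tool_pos: [0.4997, 0.0495, 0.3585]
eef_rot: [0.707, 0.707, -0.001, 0.0]
contact_force: [0.3, -0.7, -0.5]
opening: 0.454
```

```bash
python3 look.py w2.png ""
```

```text
[[  0.4646   0.0848   1.6086   0.047    0.6236 730.    ]
 [  0.468   -0.1021   1.1022   0.047    0.7765 566.    ]
 [  0.5586  -0.2192  -0.1107   0.0465  60.0743 139.    ]
 [  0.4769  -0.2354   0.0663   0.0465  46.1812 265.    ]
 [  0.4221  -0.2388   0.0637   0.0458  46.045  247.    ]]
```

>>> carry_out --motion '[6, 0, 0, 0, 0, 0, 6, 0, 0, 0, 0, 0, 6, 0, 0, 0, 0, 0, 6, 0, 0, 0, 0, 0, 5, 0, 0, 0, 0, 0, 0, 0, 0, 0, 0, 0, 0, 0, 0, 0, 0, 0]'

```text
clock: 4.18
tool_pos: [0.4998, 0.3387, 0.3581]
eef_rot: [0.707, 0.707, -0.001, 0.001]
contact_force: [0.8, -0.3, -0.0]
opening: 0.453
```

```bash
python3 look.py w3.png y; python3 -c "
from h import *
s=monitor.get_state();print(s['tool_pos'],yaw(s),s['q'])"
```

```text
[[  0.4453   0.2979   1.5441   0.051    0.6113 661.    ]
 [  0.5      0.2934   1.5337   0.0512   0.6869 609.    ]
 [  0.6091   0.29     1.5376   0.0509   0.623  704.    ]
 [  0.4636   0.1207  -1.5148   0.0473  43.451  174.    ]]
tray y ((527.6788330078125, 294.03546142578125), (150.5428009033203, 237.9633331298828), 88.00383758544922) rim z 0.017 floor 0.0008 1419
[0.49993192 0.33823779 0.35826366] 1.5694210306617082 [-0.37932879  0.63565346 -0.52268874  1.55141658  0.35076686  1.05064042
 -0.99523187]
```

Yellow tray: centre (0.5277, 0.2940), yaw −0.035. The wrong foot right_b is at (0.500, 0.2934). I'll pick it first and put it in the empty green place.

>>> carry_out --motion '[-1.6, 0.03, 4, 0, 0, 0.017, -1.6, 0.03, 5, 0, 0, 0.017, 0, 0, 5, 0, 0, 0, 0, 0, 5, 0, 0, 0, 0, 0, 4, 0, 0, 0, 0, 0, 3, 0, 0, 0, 0, 0, 1.7, 0, 0, 0, 0, 0, 0, 0, 0, 0]'

```text
clock: 5.22
tool_pos: [0.4991, 0.3078, 0.0812]
eef_rot: [0.719, 0.695, -0.001, 0.0]
contact_force: [0.9, -0.2, -0.5]
opening: 0.453
```

>>> carry_out --motion '[0, 0, 0, 0, 0, 0, 0, 0, 0, 0, 0, 0, 0, 0, 0, 0, 0, 0, 0, 0, 0, 0, 0, 0, 0, 0, 0, 0, 0, 0]' --hand 0 --grip_force 25

```text
clock: 5.85
tool_pos: [0.4994, 0.3095, 0.0825]
eef_rot: [0.718, 0.696, 0.001, 0.0]
contact_force: [0.6, -0.4, 5.8]
opening: 0.111
```

>>> carry_out --motion '[0, 0, -3, 0, 0, 0, 0, 0, -5, 0, 0, 0, 0, 0, -5, 0, 0, 0, 0, 0, -4, 0, 0, 0, -3, 0.5, 0, 0, 0, -0.02, -5, 0.8, 0, 0, 0, -0.02, -6, 0.8, 0, 0, 0, -0.02, -6, 0.8, 0, 0, 0, -0.02]'

```text
clock: 6.85
tool_pos: [0.5283, 0.1076, 0.2514]
eef_rot: [0.689, 0.725, -0.0, -0.0]
contact_force: [0.0, -0.1, -2.1]
opening: 0.115
```

>>> carry_out --motion '[-6, 0.8, 0, 0, 0, -0.02, -6, 0.8, 0, 0, 0, -0.02, -6, 0.8, 0, 0, 0, 0, -6, 0.8, 0, 0, 0, 0, -6, 0.8, 0, 0, 0, 0, -5, 0.5, 0, 0, 0, 0, -3, 0, 0, 0, 0, 0, 0, 0, 0, 0, 0, 0]'

```text
clock: 7.85
tool_pos: [0.6024, -0.2696, 0.2505]
eef_rot: [0.677, 0.736, -0.001, -0.0]
contact_force: [0.5, 0.7, -2.3]
opening: 0.114
```

```bash
python3 -c "
from h import *
print(monitor.get_state()['opening']);plan([0.5708,-.277,.12],1.657,1)"
```

```text
0.11378135651070428
from [ 0.6024 -0.2696  0.2505] 1.654
[-0.48, -3.21, 13.05] -0.0029
```

>>> carry_out --motion '[-0.2, -1.6, 3, 0, 0, 0, -0.3, -1.6, 4, 0, 0, 0, 0, 0, 4, 0, 0, 0, 0, 0, 2, 0, 0, 0, 0, 0, 0, 0, 0, 0]'

```text
clock: 8.48
tool_pos: [0.572, -0.2722, 0.1208]
eef_rot: [0.674, 0.738, -0.0, -0.001]
contact_force: [-0.5, -0.0, -1.4]
opening: 0.112
```

```bash
python3 -c "
from h import *
plan([0.5708,-.277,.083],1.657,1)"
```

```text
from [ 0.572  -0.2722  0.1208] 1.662
[-0.47, -0.16, 3.78] 0.0045
```

>>> carry_out --motion '[-0.4, -0.1, 1.2, 0, 0, 0, 0, 0, 1.2, 0, 0, 0, 0, 0, 0.9, 0, 0, 0, 0, 0, 0.6, 0, 0, 0, 0, 0, 0, 0, 0, 0]'

```text
clock: 9.1
tool_pos: [0.5718, -0.2776, 0.0827]
eef_rot: [0.675, 0.738, 0.0, 0.0]
contact_force: [0.1, 0.8, -1.1]
opening: 0.113
```

```bash
python3 look.py w4.png g; python3 -c "
from h import *
print(monitor.get_state()['contact_force']);plan([0.5708,-.277,.082],1.657,1)"
```

```text
[[   0.6281   -0.2824    1.6985    0.0506   38.0485 4474.    ]
 [   0.526    -0.2358   -3.0367    0.0498   56.8789 5859.    ]
 [   0.5645   -0.2183   -1.408     0.0513   65.8379 4473.    ]
 [   0.4658   -0.2791   -1.4922    0.046    71.6726  811.    ]
 [   0.5831   -0.3255    1.9479    0.0515   72.2014  725.    ]]
tray g ((551.6244506835938, -223.23492431640625), (211.41835021972656, 13.582926750183105), 4.838273525238037) rim z 0.017 floor 0.0032 3964
[ 0.03687173  0.85543689 -1.36583752]
from [ 0.5718 -0.2777  0.0827] 1.66
[0.08, -0.09, 0.07] 0.003
```

View pics/w4.png

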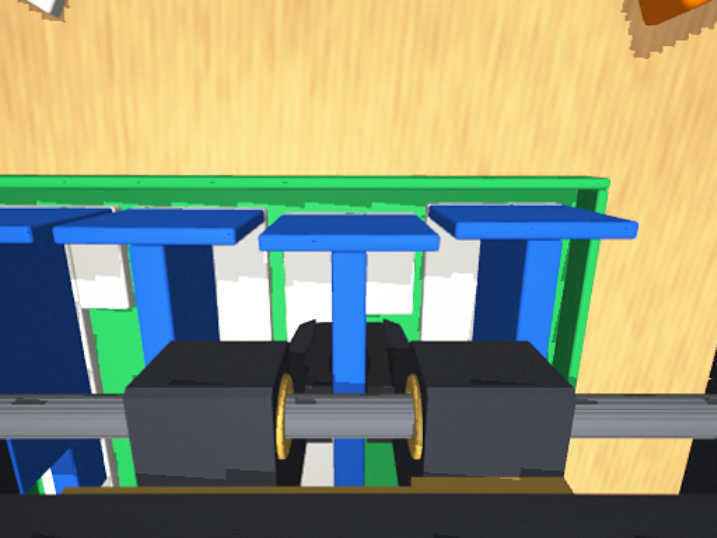

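The wrist view shows right_b hovering between its neighbours: its end plate is at (260–440, 230), with gaps on both sides. I'll release it, then go to left_b.

>>> carry_out --motion '[0, 0, 0.1, 0, 0, 0, 0, 0, 0, 0, 0, 0]'

```text
clock: 9.4
tool_pos: [0.5719, -0.2777, 0.0823]
eef_rot: [0.675, 0.738, 0.0, 0.0]
contact_force: [-1.7, 0.4, 4.0]
opening: 0.113
```

>>> carry_out --motion '[0, 0, 0, 0, 0, 0, 0, 0, 0, 0, 0, 0, 0, 0, 0, 0, 0, 0, 0, 0, 0, 0, 0, 0, 0, 0, -2, 0, 0, 0, 0, 0, -4, 0, 0, 0, 0, 0, 0, 0, 0, 0]' --hand 4

```text
clock: 10.28
tool_pos: [0.574, -0.2782, 0.1461]
eef_rot: [0.675, 0.738, 0.002, 0.003]
contact_force: [0.0, 0.6, -0.2]
opening: 0.453
```

```bash
python3 -c "
from h import *
plan([0.5159,-.2836,.081],1.655,1)"
```

```text
from [ 0.574  -0.2782  0.1461] 1.66
[-0.03, -5.83, 6.51] 0.0045
```

>>> carry_out --motion '[0, -2.7, 0, 0, 0, 0, 0, -3, 0, 0, 0, 0, 0, 0, 2.5, 0, 0, 0, 0, 0, 2.5, 0, 0, 0, 0, 0, 1.5, 0, 0, 0, 0, 0, 0, 0, 0, 0]'

```text
clock: 11.02
tool_pos: [0.5147, -0.2827, 0.0762]
eef_rot: [0.675, 0.738, -0.0, -0.0]
contact_force: [-0.5, 0.5, 0.0]
opening: 0.456
```

>>> carry_out --motion '[0, 0, 0, 0, 0, 0, 0, 0, 0, 0, 0, 0, 0, 0, 0, 0, 0, 0, 0, 0, 0, 0, 0, 0, 0, 0, 0, 0, 0, 0]' --hand 0

```text
clock: 11.65
tool_pos: [0.5151, -0.2829, 0.0772]
eef_rot: [0.675, 0.738, 0.0, 0.0]
contact_force: [-0.5, 0.2, 4.0]
opening: 0.107
```

>>> carry_out --motion '[0, 0, -3, 0, 0, 0, 0, 0, -5, 0, 0, 0, 0, 0, -5, 0, 0, 0, 0, 0, -4, 0, 0, 0, 3, 0, 0, 0, 0, 0.02, 5, 0, 0, 0, 0, 0.02, 6, 0, 0, 0, 0, 0.02, 6, 0, 0, 0, 0, 0.02]'

```text
clock: 12.65
tool_pos: [0.5034, -0.0818, 0.2464]
eef_rot: [0.704, 0.71, -0.0, -0.0]
contact_force: [0.9, 1.1, -2.4]
opening: 0.113
```

>>> carry_out --motion '[6, 0, 0, 0, 0, 0.02, 6, 0, 0, 0, 0, 0.02, 6, 0, 0, 0, 0, 0, 6, 0, 0, 0, 0, 0, 6, 0, 0, 0, 0, 0, 5, 0, 0, 0, 0, 0, 3, 0, 0, 0, 0, 0, 0, 0, 0, 0, 0, 0]'

```text
clock: 13.65
tool_pos: [0.5109, 0.2999, 0.2463]
eef_rot: [0.716, 0.698, 0.0, -0.001]
contact_force: [-0.1, -0.3, -1.8]
opening: 0.112
```

```bash
python3 -c "
from h import *
print(monitor.get_state()['opening']);plan([0.5007,.308,.12],1.536,1)"
```

```text
0.11197411594419188
from [0.5109 0.2999 0.2463] 1.545
[0.78, -1.04, 12.63] 0.0086
```

>>> carry_out --motion '[0.8, -1.0, 3, 0, 0, 0.01, 0, 0, 4, 0, 0, 0, 0, 0, 4, 0, 0, 0, 0, 0, 2, 0, 0, 0, 0, 0, 0, 0, 0, 0]'

```text
clock: 14.28
tool_pos: [0.5018, 0.3026, 0.115]
eef_rot: [0.722, 0.692, -0.003, 0.0]
contact_force: [1.3, -0.0, -2.4]
opening: 0.109
```

```bash
python3 -c "
from h import *
plan([0.5007,.308,.077],1.536,1)"
```

```text
from [0.5018 0.3026 0.115 ] 1.529
[0.54, -0.13, 3.8] -0.0073
```

>>> carry_out --motion '[0.5, -0.1, 1.2, 0, 0, -0.004, 0, 0, 1.2, 0, 0, 0, 0, 0, 0.8, 0, 0, 0, 0, 0, 0.5, 0, 0, 0, 0, 0, 0, 0, 0, 0]'

```text
clock: 14.9
tool_pos: [0.5016, 0.3099, 0.0794]
eef_rot: [0.72, 0.694, -0.0, 0.0]
contact_force: [-0.5, 0.5, -1.7]
opening: 0.108
```

```bash
python3 look.py w5.png ""; python3 -c "
from h import *
print(monitor.get_state()['contact_force']);plan([0.5007,.308,.077],1.536,1)"
```

```text
[[   0.4021    0.379    -0.5236    0.0507   48.2462 4793.    ]
 [   0.5039    0.3729   -1.5892    0.0531   66.5353 4826.    ]
 [   0.6063    0.2941    1.6191    0.0442   31.4498 4060.    ]
 [   0.4982    0.2827    1.2312    0.0534   72.9177  779.    ]
 [   0.6065    0.3107   -1.6057    0.0449   66.7729 1101.    ]]
[ 0.23120269  0.56272594 -1.98658137]
from [0.5017 0.31   0.0797] 1.534
[-0.21, -0.09, 0.27] -0.0022
```

View pics/w5.png

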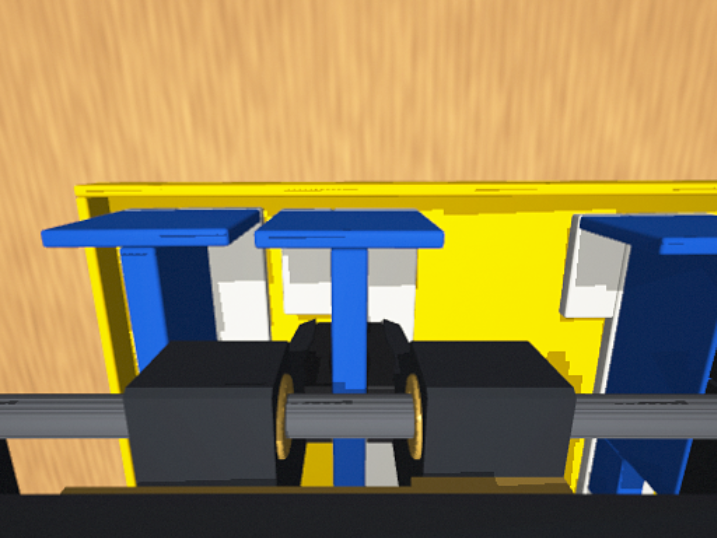

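left_b hangs in its place: its end plate is at (255–443, 230) in line with its neighbour, with a gap between the base plates. I'll release it and go to right_a.

>>> carry_out --motion '[0, 0, 0.25, 0, 0, 0, 0, 0, 0, 0, 0, 0]'

```text
clock: 15.2
tool_pos: [0.5018, 0.3101, 0.0773]
eef_rot: [0.72, 0.694, 0.0, 0.0]
contact_force: [-0.0, -0.2, -2.2]
opening: 0.113
```

>>> carry_out --motion '[0, 0, 0, 0, 0, 0, 0, 0, 0, 0, 0, 0, 0, 0, 0, 0, 0, 0, 0, 0, 0, 0, 0, 0, 0, 0, -3, 0, 0, 0, 0, 0, -5, 0, 0, 0, 0, 0, -4, 0, 0, 0]' --hand 4

```text
clock: 16.08
tool_pos: [0.5017, 0.3102, 0.1988]
eef_rot: [0.72, 0.694, 0.0, -0.0]
contact_force: [0.7, -0.1, -0.6]
opening: 0.455
```

>>> carry_out --motion '[-5, -1, 0, 0, 0, -0.035, -6, -1, 0, 0, 0, -0.035, -6, -1, 0, 0, 0, 0, -4, 0, 0, 0, 0, 0, 0, 0, 0, 0, 0, 0]'

```text
clock: 16.7
tool_pos: [0.4728, 0.096, 0.1971]
eef_rot: [0.698, 0.716, -0.002, 0.001]
contact_force: [0.6, 0.1, 0.1]
opening: 0.456
```

```bash
python3 -c "
from h import *
plan([0.4641,.0978,.077],1.6086,1)"
```

```text
from [0.4728 0.096  0.1971] 1.597
[0.2, -0.87, 12.01] -0.0111
```

>>> carry_out --motion '[0.2, -0.9, 3, 0, 0, -0.011, 0, 0, 4, 0, 0, 0, 0, 0, 3, 0, 0, 0, 0, 0, 2, 0, 0, 0, 0, 0, 0, 0, 0, 0]'

```text
clock: 17.32
tool_pos: [0.4635, 0.1036, 0.0761]
eef_rot: [0.69, 0.723, -0.001, -0.001]
contact_force: [0.3, 0.4, 0.1]
opening: 0.454
```

>>> carry_out --motion '[0, 0, 0, 0, 0, 0, 0, 0, 0, 0, 0, 0, 0, 0, 0, 0, 0, 0, 0, 0, 0, 0, 0, 0, 0, 0, 0, 0, 0, 0]' --hand 0

```text
clock: 17.95
tool_pos: [0.4642, 0.1019, 0.0778]
eef_rot: [0.692, 0.722, 0.0, 0.0]
contact_force: [-1.0, 0.0, 6.3]
opening: 0.117
```

>>> carry_out --motion '[0, 0, -3, 0, 0, 0, 0, 0, -5, 0, 0, 0, 0, 0, -5, 0, 0, 0, 0, 0, -4, 0, 0, 0, -3, 0.5, 0, 0, 0, -0.025, -5, 1, 0, 0, 0, -0.025, -6, 1, 0, 0, 0, 0, -6, 1, 0, 0, 0, 0]'

```text
clock: 18.95
tool_pos: [0.5149, -0.0966, 0.2472]
eef_rot: [0.673, 0.74, -0.0, -0.0]
contact_force: [2.1, 0.8, -1.5]
opening: 0.109
```

>>> carry_out --motion '[-6, 1, 0, 0, 0, 0, -6, 0.5, 0, 0, 0, 0, -4, 0, 0, 0, 0, 0, -2, 0, 0, 0, 0, 0, 0, 0, 0, 0, 0, 0]'

```text
clock: 19.58
tool_pos: [0.5457, -0.2745, 0.2465]
eef_rot: [0.675, 0.738, -0.001, -0.0]
contact_force: [0.5, 0.3, -1.8]
opening: 0.107
```

```bash
python3 -c "
from h import *
print(monitor.get_state()['opening']);plan([0.516,-.282,.12],1.657,1)"
```

```text
0.10695376069687458
from [ 0.5457 -0.2745  0.2465] 1.661
[-0.48, -3.03, 12.65] 0.0038
```

>>> carry_out --motion '[-0.1, -1.5, 3, 0, 0, 0.004, 0, -1.5, 4, 0, 0, 0, 0, 0, 3.6, 0, 0, 0, 0, 0, 2, 0, 0, 0, 0, 0, 0, 0, 0, 0]'

```text
clock: 20.2
tool_pos: [0.5168, -0.2748, 0.1205]
eef_rot: [0.674, 0.739, -0.0, -0.001]
contact_force: [-0.7, -0.3, -0.8]
opening: 0.113
```

```bash
python3 -c "
from h import *
plan([0.5157,-.2783,.083],1.657,1)"
```

```text
from [ 0.5168 -0.2748  0.1205] 1.663
[-0.33, -0.14, 3.75] 0.0055
```

>>> carry_out --motion '[-0.3, -0.1, 1.2, 0, 0, 0.004, 0, 0, 1.2, 0, 0, 0, 0, 0, 0.9, 0, 0, 0, 0, 0, 0.45, 0, 0, 0, 0, 0, 0, 0, 0, 0]'

```text
clock: 20.82
tool_pos: [0.5161, -0.2792, 0.0834]
eef_rot: [0.676, 0.737, -0.0, -0.0]
contact_force: [0.4, -0.2, -0.4]
opening: 0.116
```

```bash
python3 look.py w6.png ""; python3 -c "
from h import *
print(monitor.get_state()['contact_force']);plan([0.5157,-.2783,.082],1.657,1)"
```

```text
[[   0.5583   -0.2325    0.0301    0.049    39.1837 7766.    ]
 [   0.4581   -0.2985    1.5939    0.0506   40.0075 4205.    ]
 [   0.5107   -0.2193   -1.4556    0.0524   67.2543 4437.    ]
 [   0.5167   -0.2531   -1.5198    0.0527   68.0576  732.    ]
 [   0.6253   -0.3186    1.6197    0.0475   68.6219 1067.    ]]
[ 0.01945159 -0.25811989 -1.75401029]
from [ 0.5163 -0.2792  0.0837] 1.657
[0.09, -0.06, 0.17] -0.0001
```

View pics/w6.png

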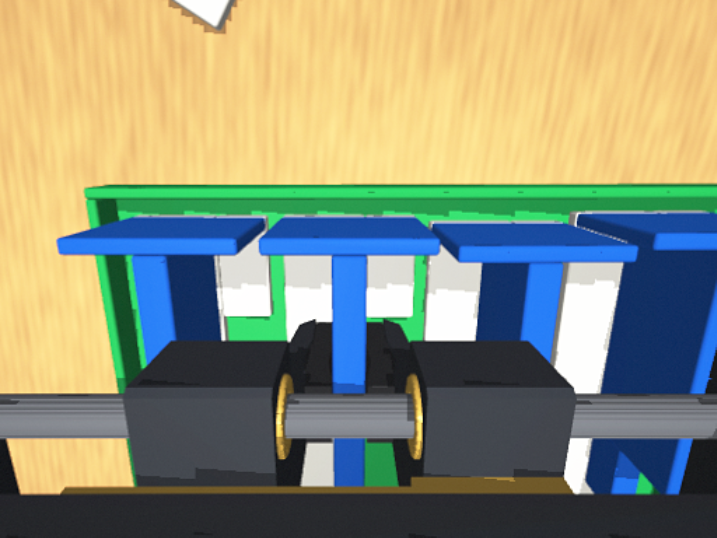

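right_a is aligned: its end plate is at (260–440, 237), with gaps on both sides. I'll release it and go to left_a.

>>> carry_out --motion '[0, 0, 0.15, 0, 0, 0, 0, 0, 0, 0, 0, 0]'

```text
clock: 21.12
tool_pos: [0.5163, -0.2793, 0.0824]
eef_rot: [0.676, 0.737, 0.0, 0.0]
contact_force: [0.6, -0.1, -1.2]
opening: 0.111
```

>>> carry_out --motion '[0, 0, 0, 0, 0, 0, 0, 0, 0, 0, 0, 0, 0, 0, 0, 0, 0, 0, 0, 0, 0, 0, 0, 0, 0, 0, -3, 0, 0, 0, 0, 0, -5, 0, 0, 0, 0, 0, -4, 0, 0, 0]' --hand 4

```text
clock: 22.0
tool_pos: [0.5164, -0.2792, 0.2039]
eef_rot: [0.676, 0.737, 0.0, 0.0]
contact_force: [0.2, -0.6, 0.8]
opening: 0.454
```

```bash
python3 -c "
from h import *
plan([0.4739,-.0905,.20],1.102,5)"
```

```text
from [ 0.5164 -0.2792  0.2039] 1.657
[3.83, -0.52, 0.08] 0.111
[3.75, -0.94, 0.08] 0.111
[3.62, -1.35, 0.08] 0.111
[3.45, -1.75, 0.08] 0.111
[3.24, -2.12, 0.08] 0.111
```

>>> carry_out --motion '[3.8, -0.5, 0, 0, 0, 0.111, 3.7, -0.9, 0, 0, 0, 0.111, 3.6, -1.3, 0, 0, 0, 0.111, 3.4, -1.7, 0, 0, 0, 0.111, 3.2, -2.1, 0, 0, 0, 0.111, 0, 0, 0, 0, 0, 0, 0, 0, 0, 0, 0, 0]'

```text
clock: 22.88
tool_pos: [0.4755, -0.0934, 0.2023]
eef_rot: [0.852, 0.524, -0.0, 0.0]
contact_force: [-0.1, -0.7, 0.8]
opening: 0.457
```

```bash
python3 look.py w7.png ""; python3 -c "
from h import *
plan([0.4739,-.0905,.077],1.102,1)"
```

```text
[[   0.4684   -0.1021    1.1037    0.0471    0.4603 1621.    ]
 [   0.6712   -0.204    -2.6692    0.0498   49.3074  863.    ]
 [   0.6202   -0.2513   -1.4876    0.0448   70.8694   70.    ]
 [   0.4191   -0.2388    0.0143    0.0463   49.6099  669.    ]]
from [ 0.4755 -0.094   0.2022] 1.101
[0.24, -0.3, 12.52] -0.0012
```

>>> carry_out --motion '[0.2, -0.3, 3, 0, 0, 0, 0, 0, 4, 0, 0, 0, 0, 0, 3.5, 0, 0, 0, 0, 0, 2, 0, 0, 0, 0, 0, 0, 0, 0, 0]'

```text
clock: 23.55
tool_pos: [0.473, -0.0908, 0.0759]
eef_rot: [0.852, 0.523, -0.001, -0.0]
contact_force: [-1.2, 0.5, -0.9]
opening: 0.456
```

>>> carry_out --motion '[0, 0, 0, 0, 0, 0, 0, 0, 0, 0, 0, 0, 0, 0, 0, 0, 0, 0, 0, 0, 0, 0, 0, 0, 0, 0, 0, 0, 0, 0]' --hand 0

```text
clock: 24.18
tool_pos: [0.4739, -0.0898, 0.0779]
eef_rot: [0.852, 0.523, 0.0, 0.001]
contact_force: [-0.3, -0.1, 5.6]
opening: 0.114
```

>>> carry_out --motion '[0, 0, -3, 0, 0, 0, 0, 0, -5, 0, 0, 0, 0, 0, -5, 0, 0, 0, 0, 0, -4, 0, 0, 0, 0, 0, 0, 0, 0, 0]'

```text
clock: 24.8
tool_pos: [0.4746, -0.0898, 0.2495]
eef_rot: [0.852, 0.523, 0.002, 0.002]
contact_force: [0.2, 0.2, -1.6]
opening: 0.114
```

```bash
python3 -c "
from h import *
print(monitor.get_state()['opening']);plan([0.5557,.308,.245],1.536,8)"
```

```text
0.11406535167250016
from [ 0.4746 -0.0898  0.2495] 1.101
[4.89, -1.35, 0.06] -0.0544
[4.96, -1.08, 0.06] -0.0544
[5.01, -0.81, 0.06] -0.0544
[5.05, -0.53, 0.06] -0.0544
[5.07, -0.26, 0.06] -0.0544
[5.07, 0.02, 0.06] -0.0544
[5.07, 0.29, 0.06] -0.0544
[5.04, 0.57, 0.06] -0.0544
```

>>> carry_out --motion '[4.9, -1.3, 0, 0, 0, -0.054, 5, -1.1, 0, 0, 0, -0.054, 5, -0.8, 0, 0, 0, -0.054, 5.1, -0.5, 0, 0, 0, -0.054, 5.1, -0.3, 0, 0, 0, -0.054, 5.1, 0, 0, 0, 0, -0.054, 5.1, 0.3, 0, 0, 0, -0.054, 5, 0.6, 0, 0, 0, -0.054]'

```text
clock: 25.8
tool_pos: [0.5552, 0.3103, 0.2448]
eef_rot: [0.719, 0.695, -0.002, 0.0]
contact_force: [0.1, 0.7, -1.7]
opening: 0.109
```

>>> carry_out --motion '[0, 0, 2, 0, 0, 0, 0, 0, 2, 0, 0, 0, 0, 0, 0, 0, 0, 0]'

```text
clock: 26.18
tool_pos: [0.5546, 0.3071, 0.2039]
eef_rot: [0.72, 0.694, -0.003, 0.0]
contact_force: [0.1, -1.1, -0.9]
opening: 0.109
```

```bash
python3 -c "
from h import *
plan([0.5557,.3065,.12],1.536,1)"
```

```text
from [0.5546 0.3071 0.2039] 1.533
[-0.05, 0.12, 8.39] -0.0027
```

>>> carry_out --motion '[0, 0.1, 3, 0, 0, -0.003, 0, 0, 3, 0, 0, 0, 0, 0, 2.3, 0, 0, 0, 0, 0, 0, 0, 0, 0, 0, 0, 0, 0, 0, 0]'

```text
clock: 26.8
tool_pos: [0.5574, 0.3093, 0.1253]
eef_rot: [0.719, 0.695, 0.001, 0.0]
contact_force: [0.4, 0.6, -0.5]
opening: 0.112
```

```bash
python3 -c "
from h import *
plan([0.5557,.3065,.083],1.536,1)"
```

```text
from [0.5574 0.3093 0.1253] 1.536
[-0.28, -0.16, 4.23] 0.0001
```

>>> carry_out --motion '[-0.2, -0.1, 1.4, 0, 0, 0, 0, 0, 1.3, 0, 0, 0, 0, 0, 0.9, 0, 0, 0, 0, 0, 0.5, 0, 0, 0, 0, 0, 0, 0, 0, 0]'

```text
clock: 27.42
tool_pos: [0.5556, 0.3074, 0.0829]
eef_rot: [0.719, 0.695, -0.0, -0.0]
contact_force: [0.2, -0.0, -1.2]
opening: 0.111
```

```bash
python3 look.py w8.png "" >/dev/null; python3 -c "
from h import *
print(monitor.get_state()['contact_force']);plan([0.5557,.3065,.082],1.536,1)"
```

```text
[-0.03761726  0.18895352 -0.90834522]
from [0.5557 0.3075 0.0832] 1.537
[-0.1, 0.0, 0.12] 0.0009
```

View pics/w8.png

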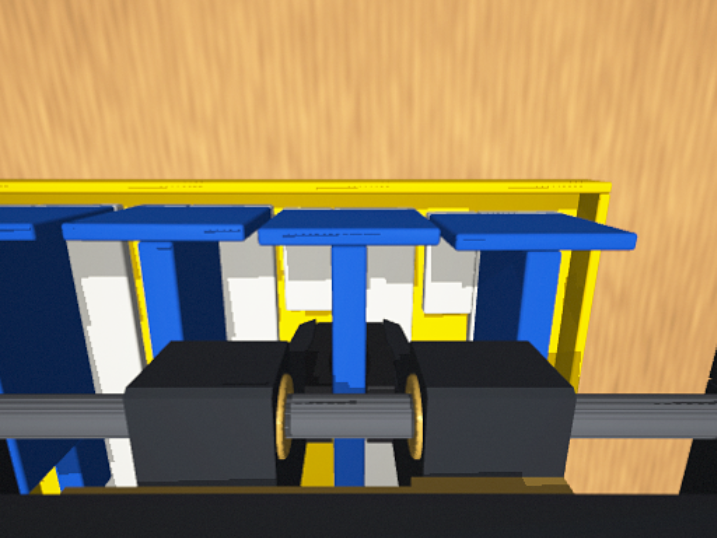

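left_a is aligned: its end plate is at (260–440, 227), with gaps on both sides. I'll release it, lift to (0.50, 0.34, 0.36) and check the yellow tray, then the green one.

>>> carry_out --motion '[0, 0, 0.15, 0, 0, 0, 0, 0, 0, 0, 0, 0]'

```text
clock: 27.72
tool_pos: [0.5559, 0.3075, 0.082]
eef_rot: [0.719, 0.695, 0.0, 0.0]
contact_force: [-0.1, 0.2, 0.2]
opening: 0.114
```

>>> carry_out --motion '[0, 0, 0, 0, 0, 0, 0, 0, 0, 0, 0, 0, 0, 0, 0, 0, 0, 0, 0, 0, 0, 0, 0, 0, 0, 0, -3, 0, 0, 0, 0, 0, -5, 0, 0, 0, 0, 0, -5, 0, 0, 0]' --hand 4

```text
clock: 28.6
tool_pos: [0.5555, 0.3071, 0.2129]
eef_rot: [0.719, 0.695, -0.0, -0.0]
contact_force: [0.8, 0.3, -0.6]
opening: 0.455
```

>>> carry_out --motion '[1, -1.5, -5, 0, 0, 0, 1, -1.5, -5, 0, 0, 0, 1, -1.5, -4, 0, 0, 0, 0, -1, 0, 0, 0, 0, 0, 0, 0, 0, 0, 0, 0, 0, 0, 0, 0, 0]'

```text
clock: 29.35
tool_pos: [0.5021, 0.3379, 0.3501]
eef_rot: [0.719, 0.695, -0.001, 0.0]
contact_force: [-0.4, -0.5, 0.5]
opening: 0.457
```

```bash
python3 look.py w9.png y
```

```text
[[  0.4451   0.2985   1.5429   0.051    0.6303 685.    ]
 [  0.5011   0.2966   1.5293   0.0511   0.5808 621.    ]
 [  0.5551   0.2934   1.5354   0.051    0.6068 688.    ]
 [  0.6091   0.2901   1.5392   0.0507   0.59   738.    ]]
tray y ((527.6957397460938, 293.95428466796875), (150.59988403320312, 238.26025390625), 87.95988464355469) rim z 0.017 floor 0.0007 1522
```

>>> carry_out --motion '[-6, 0, 0, 0, 0, 0, -6, 0, 0, 0, 0, 0, -6, 0, 0, 0, 0, 0, -6, 0, 0, 0, 0, 0, -6, 0, 0, 0, 0, 0, -6, 0, 0, 0, 0, 0, -6, 0, 0, 0, 0, 0, -6, 0, 0, 0, 0, 0]'

```text
clock: 30.4
tool_pos: [0.4851, -0.1432, 0.351]
eef_rot: [0.719, 0.695, -0.0, -0.0]
contact_force: [0.8, 0.4, -0.2]
opening: 0.456
```

>>> carry_out --motion '[-6, 0, 0, 0, 0, 0, -5, 0, 0, 0, 0, 0, 0, 0, 0, 0, 0, 0, 0, 0, 0, 0, 0, 0]'

```text
clock: 30.9
tool_pos: [0.4816, -0.2501, 0.351]
eef_rot: [0.719, 0.695, 0.0, -0.001]
contact_force: [0.3, 0.8, 0.0]
opening: 0.454
```

```bash
python3 look.py w10.png g; python3 -c "
import cv2,numpy as np
a=cv2.imread('pics/w9.png');b=cv2.imread('pics/w10.png')
cv2.imwrite('pics/fin.png',np.hstack([cv2.resize(i[100:380,150:600],(400,249)) for i in(a,b)]))"
```

```text
[[  0.6262  -0.2853   1.6593   0.0507   0.6347 784.    ]
 [  0.5728  -0.2935   1.6552   0.0509   0.627  715.    ]
 [  0.5174  -0.2961   1.6493   0.051    0.6384 650.    ]
 [  0.4619  -0.301    1.6588   0.051    0.6476 661.    ]]
tray g ((543.9781494140625, -292.7875061035156), (236.9543914794922, 149.71458435058594), 4.968735694885254) rim z 0.017 floor 0.0034 1078
```

View pics/fin.png

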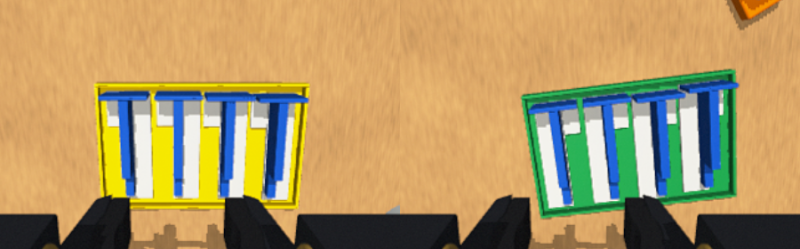

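```bash
python3 -c "
from plant import workorder; print(workorder.finish_job())"
```

```text
the job is handed in; nothing more can be done
None
```

All four feet are sorted and the job is handed in, with the robot's clock at about 31 s of the 72 s allowed; no verdict was reported. I moved them in an order that needed no temporary spot:

1. right_b to the empty green place.
2. left_b to the yellow place right_b had left.
3. right_a to the green place left_b had left.
4. left_a to the empty yellow place.

**Last wrist-camera checks:**
- **Moved feet:** all four are within about 3 mm of their places and 0.01 rad of the tray direction. The end plates point to tray +y. Rib tops read about 51 mm, the same as the feet already there, so they lie flat on the tray floor.
- **Handedness:** the final picture shows toes on the left in all four yellow places and on the right in all four green places.
- **Feet already correct:** each measured within about 1 mm of where it started.
- **Bystanders:** I did not measure the glue, dispenser, bottle and mug again. The arm stayed clear of them, and the largest wrist force shown after any move was about 6 N.

No check failed. The only disagreement was that TCP readings differed by a few millimetres from the commanded moves. I corrected for that before each release.

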